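Open the vent of the flux tank

ROBOT

A 6-joint arm with a two-finger parallel gripper is mounted at the origin on the work surface. World frame = base frame: x ahead of the robot, y to its left, z up, the work surface at z = 0. Lengths are in m, angles in degrees, forces in N, time in s.
With the tool pointing down it reaches from about 0.35 to 0.725 m from the base axis. Payload 4.3 kg.
Tool frame: the origin (TCP) lies on the centre line of the jaws, within the pads' length; the fingertips stand 17 mm ahead of it and the grasp point (between the pads) lies 2 mm behind it; z points along the fingers, y is the direction in which the jaws open and shut (so a half turn about z gives the same grasp; the last joint's range is limited). The gripper opens to 85 mm and grips with 20 to 120 N. Pads are 22 mm wide; open, the fingers measure 114 mm over their backs; the gripper's body (76 mm by 85 mm) begins 54 mm behind the grasp point. The pads swing forward as they close: fully open they stand 13 mm farther back than shut.
Start: joints at [-83.211, 21.618, 4.641, 73.018, 0, 83.68], TCP at [0.13, -0.56, 0.248] pointing down, gripper open.
Joint ranges: [-156.06, 156.06], [-48.1, 94.91], [-58.44, 69.94], [-101.28, 121.22], [-78.64, 73.56], [-180, 180]. Speed limits (degrees/s): [147.25, 147.25, 180, 180, 180, 180].

INTERFACE

Orientations are given as a 3x3 rotation matrix whose columns are the frame's x, y, z axes.
In Python, from cell import readout, capture, ticket gives the robot as it stands.
- The arm moves only by the tool arm_command, never from a script. Its argument "commands" is a list of rows, each a list of 2 entries, a list of its own where there are three numbers: the shift along the tool's x, y, z in mm, then the turn, a rotation vector about the tool's x, y, z in rad. A call has 1 to 12 rows; each row shifts and turns the pose as measured when the row begins, along the tool's axes as they then stand; what a row does not reach is not made up. A row lasts 1/10 s, in which the tool goes at most 50 mm and 8.59 degrees, less where a joint would pass 70% of its speed; a pose out of reach is approached as far as the arm can. A call with a gripper value outside its range is refused whole. "claw" is the gripper's target within -1 to 1 (shut at 1, half-way at 0, fully open at -1), set as the call begins (left out, the last holds). The fingers move at their own pace and stop on an object; "force" is the grip in N (left out, the last holds). Time passes only in rows, so rows that do not move let the fingers close. It gives the time, the measured TCP pose, the force and the opening at its end, in the units of the state.
- readout.read_state(): the state, without advancing time (a new reading comes with each control period).
- capture(name): name is "side" or "top" or "wrist"; returns a dict with "pixels" (480x640x3 uint8, blue, green, red), "z_map" (480x640 float32, m along the optical axis (not along the pixel's ray), 0 where there is no reading), "vfov" (degrees; the focal length in pixels is half the picture's height over the tangent of half this angle, whatever the lens; pixels are square), "cx", "cy" (the principal point, pixels), "k1" (the pictures are not rectified: a ray, as slopes to the right and down, at radius r is drawn at 1 + k1 r^2 times it, then the intrinsics apply), "rvec" (rotation vector, rad) and "tvec" (3), from world to camera coordinates, as OpenCV has them. Camera axes: x right, y down, z forward; pixel columns grow to the right and rows downward; lengths in m; the calibration is good to about 2 mm. A picture is of the moment at which its call begins.
- ticket.job_done(): hands the job in, once; it reports no verdict.
The state is a dict: "clock": time; "qpos": joint angles; "joint_velocities": joint speeds; "joint_torque": joint torques, N m; "tcp_pos": TCP position; "tool_rot": TCP orientation; "force": force on the tool from outside, world axes, zero at the start; "ft_torque": the same for the moment, N m; "opening": finger opening in m.
Only numpy, scipy, OpenCV 4.12 (cv2) and the standard library are available. Lean on these libraries where they do the work, as an engineer would, in place of code of your own. Each camera call takes 0.05 s, during which the arm holds its last target.

TASK

The box-shaped flux tank has to breathe before the bench is used: first flip the black tab on top of it up and right back, then unscrew the cream vent cap beneath by a quarter turn anticlockwise (seen from above) and let go; the cap is captive and stays on its neck. Leave the round canister beside it, which has the same closure, shut.

Things in the scene. Friction and masses are not known exactly. Their poses are not given: they have to be found in the camera images.
- tank: Box-shaped grey flux tank fixed to the bench, 150 (x) x 110 (y) x 80 mm high. Origin: centre of its underside, on the bench; z up. Cap axis = the tank's z axis. Black tab over the cap, hinged between two steel lugs (12 mm wide in x, outer faces at y = +-17, 138 mm above bench). Hinge line: parallel to y, at x = +50, 132 mm above bench. Shut, the tab runs level from there to the -x side.
- vent_tab (a joint): Tank's tab, rad: 0 shut and level, 1.57 straight up, 2.2 right back at its stop (towards the tank's +x); starts at 0 to 0.2. Stiff (0.05 N m): stays where left. From the hinge: disc 52 mm across centred at 50 mm, then a straight tongue 14 wide (y), 6 thick, free from 76 to 122 mm. Pinch it at 108 mm, closing along the tank's y; it pivots between the pads. 49 mm of air under it.
- vent_cap (a joint): Tank's cream cap, rad: grows anticlockwise from above; starts at 0 to 0.2, stop at 1.75. Turns in place without rising, 0.08 N m friction, stays where left. Disc 52 mm across, top 98 mm above bench, with an upright bar grip on its axis: 40 long, 14 thick, from 98 to 126 mm above bench, lying along the tank's x axis at 0. Pinch the bar across its thickness.
- spare_tab_grip (a point): To be left alone: point on the tongue of the black tab on the round grey canister (124 mm across, 80 mm high, fixed; same cap and tab as the tank's), 108 mm from that tab's hinge, mid-thickness. Its x axis points along the tab to the hinge; the canister's axis is about 58 mm that way.
Not all that is in view belongs to the job. Leave any orange look-alike of the tank alone.

How it is judged:
By the outcome, as a careful person would: the job done as asked, in the order asked, and still so for the second after the job is handed in, with the robot touching nothing.
It also fails if it takes over 51 s, if anything falls off the work surface, if the arm or the gripper's body presses on something with over 40 N, if the wrist force passes 120 N, or if a joint passes its speed limit or range.

## Working session

There is one attempt and no reset: what is moved stays moved. The work goes in short steps, Python scripts to look and compute and a tool call to move; the robot and the scene stay as the last step left them, time stands still between calls to the robot, and variables do not carry over. Pictures are saved under pics/ and viewed, and the job is handed in when it is done.

Besides the shell and the picture viewer there is one more tool, called after ">>>" as name(argument=value, ...), one argument or row to a line, values as JSON. arm_command: Moves the arm, as the interface text tells. Its arguments: {"type":"object","properties":{"commands":{"type":"array","items":{"type":"array"}},"claw":{"type":"number"},"force":{"type":"number"}},"required":["commands"]}

```bash
mkdir -p pics; ls; cat > h.py <<'E'
import numpy as np, cv2, pickle
from cell import readout, capture, ticket
def shot(name, tag):
    c=capture(name); cv2.imwrite(f'pics/{tag}.png',c['pixels']); pickle.dump(c,open(f'{tag}.pkl','wb')); return c
def load(tag): return pickle.load(open(f'{tag}.pkl','rb'))
def K(c):
    f=240/np.tan(np.radians(c['vfov'])/2); return np.array([[f,0,c['cx']],[0,f,c['cy']],[0,0,1.]])
def D(c): return np.array([c['k1'],0,0,0,0.])
def RT(c): return cv2.Rodrigues(np.array(c['rvec'],float))[0], np.array(c['tvec'],float).ravel()
def slopes(c,uv): return cv2.undistortPoints(np.array(uv,float).reshape(-1,1,2),K(c),D(c)).reshape(-1,2)
def ray(c,uv):
    s=slopes(c,uv); R,t=RT(c); d=np.c_[s,np.ones(len(s))]@R; return -R.T@t, d
def onplane(c,uv,z):
    o,d=ray(c,uv); return o+d*((z-o[2])/d[:,2])[:,None]
def depthpt(c,uv):
    o,d=ray(c,uv); uv=np.array(uv).reshape(-1,2).astype(int); z=c['z_map'][uv[:,1],uv[:,0]]; return o+d*z[:,None]
def proj(c,P):
    return cv2.projectPoints(np.array(P,float).reshape(-1,1,3),np.array(c['rvec'],float),np.array(c['tvec'],float),K(c),D(c))[0].reshape(-1,2)
E
python3 - <<'E'
from h import *
s=readout.read_state()
print(s)
for n in ['side','top','wrist']:
    c=shot(n,n+'0'); o,d=ray(c,[[320,240]]); print(n,c['vfov'],c['cx'],c['cy'],c['k1'],o,d)
E
```

```text
pics
{'clock': 0.0, 'qpos': array([-8.32090937e+01,  2.16623443e+01,  4.56061444e+00,  7.30165765e+01,
        3.91752180e-04,  8.36813637e+01]), 'joint_velocities': array([-0.04930608,  0.0268847 , -0.06474557,  0.08015221, -0.01893884,
       -0.04413972]), 'joint_torque': array([ 1.25532943e-04, -4.63611102e+01,  2.69870353e+01,  2.10787787e-02,
       -2.71913521e-06, -1.18884603e-06]), 'tcp_pos': array([ 0.13036172, -0.55938406,  0.24734069]), 'tool_rot': array([[ 9.73938234e-01,  2.26813269e-01, -2.37369747e-04],
       [ 2.26813273e-01, -9.73936103e-01,  2.05115640e-03],
       [ 2.34046524e-04, -2.05153826e-03, -9.99997868e-01]]), 'force': array([ 0.21639956,  0.26365736, -0.28911791]), 'ft_torque': array([-0.00554227, -0.02549461, -0.01124018]), 'opening': 0.08533810685900331}
side 44.41945774552625 315.64710338159136 240.83418020347307 -0.15310240231432531 [0.30534636 0.76575349 0.72050701] [[ 0.12386537 -0.82959439 -0.54450654]]
top 52.879686539050084 330.64468122925217 243.92846803944826 -0.1209834637991774 [ 0.36162856 -0.14350464  1.0641344 ] [[ 0.08358044  0.01457399 -0.9966718 ]]
wrist 64.4088268602596 329.83891946046947 237.99883994084183 -0.08428239224917075 [ 0.21203163 -0.540434    0.37384992] [[-0.32529098 -0.0469652  -0.94481449]]
```

View pics/side0.png

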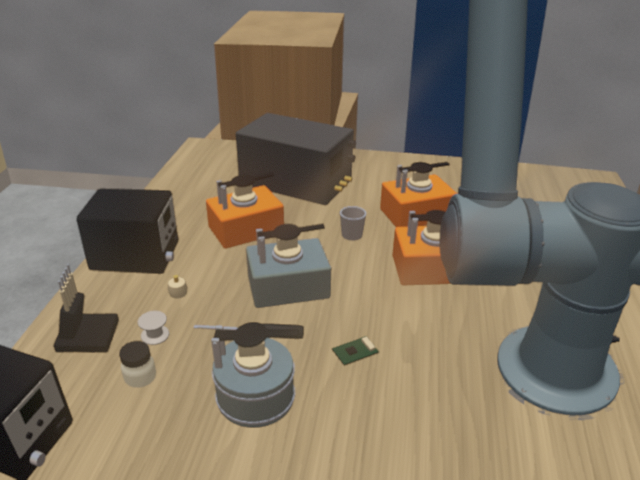

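View pics/top0.png

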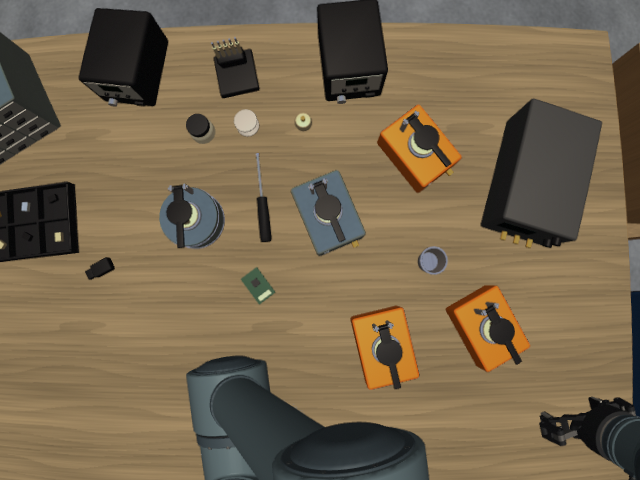

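View pics/wrist0.png

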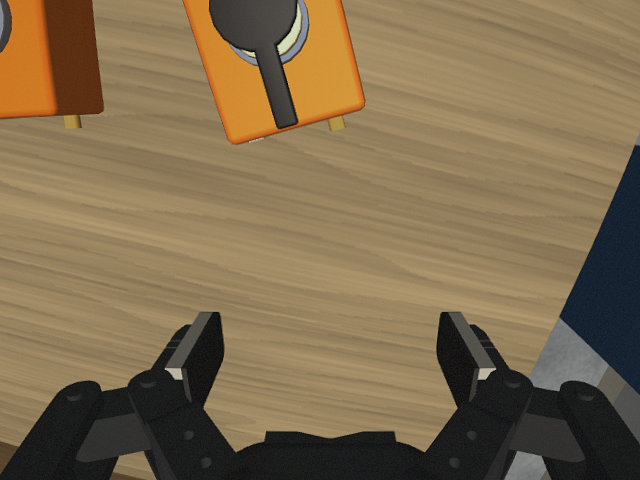

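Candidates in the top view are the grey box (328,212), the round grey canister (190,216, to be left shut), and orange boxes at (420,148), (488,328) and (385,347). The grey box-shaped one at (328,212) is the tank. In the side view it is at (288,265). I'll measure it next and check it in a close crop.

```bash
python3 - <<'E'
from h import *
c=load('top0')
im=c['pixels']
cv2.imwrite('pics/crop1.png',cv2.resize(im[150:270,270:390],(600,600),interpolation=cv2.INTER_CUBIC))
s=load('side0')['pixels']
cv2.imwrite('pics/crop2.png',cv2.resize(s[205:325,230:350],(600,600),interpolation=cv2.INTER_CUBIC))
# height-based cloud
v,u=np.mgrid[150:270,270:390]; uv=np.c_[u.ravel(),v.ravel()]
P=depthpt(c,uv); h=P[:,2]
print(np.histogram(h,bins=np.arange(-0.01,0.16,0.01)))
m=(h>0.07)&(h<0.088)
pts=P[m][:,:2].astype(np.float32)
r=cv2.minAreaRect(pts*1000); print('top rect mm',r, np.median(h[m]))
mask=((c['z_map']>0)).astype(np.uint8)
m=(h>0.118); t=P[m]; print('high',len(t),t.mean(0),t[:,2].min(),t[:,2].max())
E
```

```text
(array([5818, 4618,   38,   54,   21,   17,   12,   15, 1667, 1086,   76,
          9,    4,    7,  796,  110]), array([-0.01,  0.  ,  0.01,  0.02,  0.03,  0.04,  0.05,  0.06,  0.07,
        0.08,  0.09,  0.1 ,  0.11,  0.12,  0.13,  0.14,  0.15]))
top rect mm ((503.9964294433594, -145.45751953125), (148.9394989013672, 110.44984436035156), 22.542404174804688) 0.07944756278566345
high 965 [ 0.49678977 -0.14483595  0.1871879 ] 0.1211986147452021 1.0641343974719877
```

View pics/crop1.png

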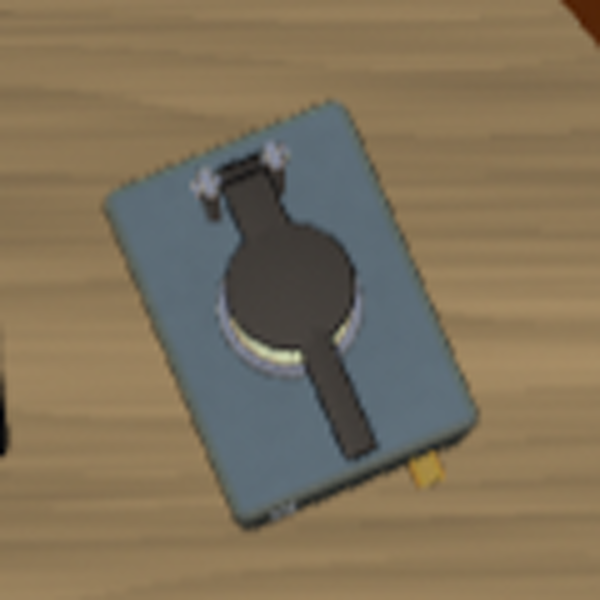

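View pics/crop2.png

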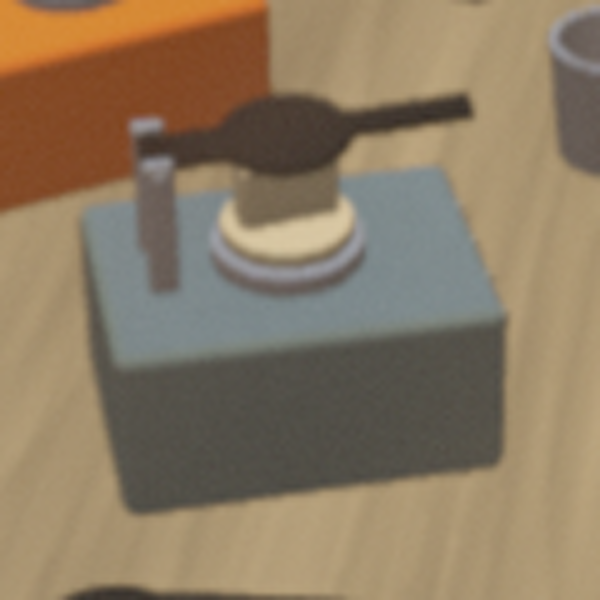

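The crops show the grey box: lugs at the upper left (crop pixel 240,170), tongue running to (355,450), and tank +x toward the lugs. The top-face rectangle measures 149x110 mm at 79 mm height, which matches the given size.

```bash
python3 - <<'E'
from h import *
c=load('top0'); im=c['pixels']
v,u=np.mgrid[150:270,270:390]; uv=np.c_[u.ravel(),v.ravel()]
z=c['z_map'][uv[:,1],uv[:,0]]; P=depthpt(c,uv); 
C=np.array([.504,-.1455]); a=np.radians(22.5); X=np.array([np.cos(a),np.sin(a)]);Y=np.array([-X[1],X[0]])
q=P[:,:2]-C; l=np.c_[q@X,q@Y,P[:,2]]*1000
m=(z>0)&(l[:,2]>120)&(l[:,2]<180); l=l[m]
g=im[uv[m][:,1],uv[m][:,0]].max(1)
print('lugs bright',l[g>110].mean(0),(g>110).sum())
for x0 in range(-80,70,10):
    k=(l[:,0]>=x0)&(l[:,0]<x0+10)&(g<110)
    if k.sum(): print(x0,k.sum(),np.median(l[k],0).round(1),l[k][:,1].min().round(1),l[k][:,1].max().round(1))
k=(l[:,0]<-30); print('tongue',np.polyfit(l[k][:,0],l[k][:,1],1), np.polyfit(l[(g<110)][:,0],l[(g<110)][:,2],1), l[:,0].min(), l[:,0].max())
# same from side
c=load('side0'); im=c['pixels']
v,u=np.mgrid[205:325,230:350]; uv=np.c_[u.ravel(),v.ravel()]
z=c['z_map'][uv[:,1],uv[:,0]]; P=depthpt(c,uv); q=P[:,:2]-C; l=np.c_[q@X,q@Y,P[:,2]]*1000
m=(z>0)&(l[:,2]>126)&(l[:,2]<180)&(abs(l[:,1])<40)&(abs(l[:,0])<90); l=l[m]; print('side',len(l),np.polyfit(l[:,0],l[:,2],1),np.polyfit(l[l[:,0]<-35][:,0],l[l[:,0]<-35][:,1],1),l[:,0].min(),l[:,0].max())
# spare canister
E
```

```text
lugs bright [ 47.89130198   3.97206419 136.19280989] 36
-80 3 [-70.6   0.3 139.4] -4.0 4.5
-70 38 [-65.2   0.7 140.4] -6.5 7.3
-60 37 [-55.    1.1 140.2] -6.4 7.2
-50 37 [-4.490e+01  1.000e-01  1.395e+02] -6.2 6.9
-40 39 [-34.9   0.4 139.6] -6.6 7.3
-30 45 [-23.    0.2 138.1] -12.9 14.2
-20 107 [-14.3  -0.3 138. ] -21.6 22.6
-10 128 [ -4.9   0.6 137.2] -24.9 25.5
0 128 [  4.8  -0.4 136.9] -25.4 25.0
10 108 [ 14.5   0.  136.6] -22.5 22.0
20 63 [ 2.440e+01 -1.000e-01  1.357e+02] -15.9 15.5
30 49 [ 34.9   0.5 134.7] -9.3 10.4
40 78 [ 44.7   1.1 135.1] -18.2 17.7
50 17 [ 51.9  -1.2 136.2] -10.7 8.5
tongue [-0.01516586 -0.24648798] [-5.30141815e-02  1.37217452e+02] -70.81846838817194 54.78244381367338
side 690 [-4.51847267e-02  1.37388730e+02] [0.01071283 3.30443181] -69.96953221446356 57.02709933074033
```

The tank frame: centre (0.504, -0.1455), x axis at +22.5° yaw, tab at about 0.05 rad. The tongue's y offset is about 0 and the disc is centred, so this is consistent. I'll keep the wrist camera on the tank's -x side (tool yaw -157.5°), so the first move turns in place anticlockwise.

>>> arm_command(
  commands=[
    [[0,0,0],[0,0,-0.15]],
    [[0,0,0],[0,0,-0.15]],
    [[0,0,0],[0,0,-0.15]],
    [[0,0,0],[0,0,-0.15]],
    [[0,0,0],[0,0,-0.15]],
    [[0,0,0],[0,0,-0.15]],
    [[0,0,0],[0,0,-0.15]],
    [[0,0,0],[0,0,-0.15]],
    [[0,0,0],[0,0,-0.15]],
    [[0,0,0],[0,0,-0.15]],
    [[0,0,0],[0,0,-0.15]],
    [[0,0,0],[0,0,-0.15]],
  ],
  claw=-1,
  force=40,
)

```text
clock: 1.35
tcp_pos: [0.1299, -0.556, 0.2422]
tool_rot: [[-0.448, 0.894, -0.002], [0.894, 0.448, 0.013], [0.012, 0.004, -1.0]]
force: [0.8, -0.0, -0.1]
opening: 0.0853
```

>>> arm_command(
  commands=[
    [[0,0,-1],[0,0,-0.15]],
    [[0,0,-1],[0,0,-0.15]],
    [[0,0,-1],[0,0,-0.15]],
    [[0,0,-1],[0,0,-0.15]],
    [[0,0,-1],[0,0,-0.15]],
    [[0,0,-1],[0,0,-0.15]],
    [[0,0,-1],[0,0,-0.15]],
    [[0,0,-1],[0,0,-0.15]],
    [[0,0,-1],[0,0,-0.15]],
    [[0,0,-1],[0,0,-0.15]],
  ],
)

```text
clock: 2.35
tcp_pos: [0.1296, -0.5531, 0.248]
tool_rot: [[-0.924, -0.383, -0.003], [-0.383, 0.923, 0.022], [-0.006, 0.022, -1.0]]
force: [-1.0, -0.2, 1.0]
opening: 0.0856
```

```bash
cat >> h.py <<'E'
C=np.array([.504,-.1455,0]); a_=np.radians(22.5)
RTk=np.array([[np.cos(a_),-np.sin(a_),0],[np.sin(a_),np.cos(a_),0],[0,0,1]])
RG=RTk@np.diag([-1.,1,-1])   # wanted tool orientation
GO=np.array([0,0,-.002])      # grasp pt in tool
def delta(tgt_local, R=None):
    """needed tool shift(mm), rotvec(rad) to bring grasp pt to tank-local point (m)"""
    R=RG if R is None else R
    s=readout.read_state(); Rt=np.array(s['tool_rot']); p=np.array(s['tcp_pos'])
    w=C+RTk@np.array(tgt_local)
    tcp=w-R@GO
    rv=cv2.Rodrigues(Rt.T@R)[0].ravel()
    g=p+Rt@GO
    print('t',round(s['clock'],2),'grasp local mm',(RTk.T@(g-C)*1000).round(1),'shift mm',(Rt.T@(tcp-p)*1000).round(1),'rot',rv.round(4),'F',np.array(s['force']).round(1),'open',round(s['opening'],4),'q',np.array(s['qpos']).round(1))
E
python3 -c "
from h import *
delta([-.058,0,.22])"
```

```text
t 2.35 grasp local mm [-501.9 -233.3  250. ] shift mm [-443.8  232.3   37.8] rot [0.0217 0.0062 0.0006] F [-1.  -0.2  1. ] open 0.0856 q [ -83.2   21.9    5.1   74.4    0.  -105.7]
```

>>> arm_command(
  commands=[
    [[-18,9,0],[0.02,0.006,0]],
    [[-37,19,0],[0,0,0]],
    [[-37,19,0],[0,0,0]],
    [[-37,19,0],[0,0,0]],
    [[-37,19,0],[0,0,0]],
    [[-37,19,0],[0,0,0]],
    [[-37,19,0],[0,0,0]],
    [[-37,19,0],[0,0,0]],
    [[-37,19,0],[0,0,0]],
    [[-37,19,0],[0,0,0]],
    [[-18,9,0],[0,0,0]],
    [[0,0,0],[0,0,0]],
  ],
)

```text
clock: 3.55
tcp_pos: [0.4051, -0.2244, 0.2446]
tool_rot: [[-0.924, -0.382, -0.002], [-0.382, 0.924, 0.005], [-0.0, 0.005, -1.0]]
force: [0.0, -0.9, -1.2]
opening: 0.0857
```

```bash
python3 -c "
from h import *
delta([-.058,0,.19])"
```

```text
t 3.55 grasp local mm [-121.6  -35.1  246.6] shift mm [-63.5  34.9  56.8] rot [ 0.0051  0.0001 -0.0007] F [ 0.  -0.9 -1.2] open 0.0857 q [-36.9   8.9 -12.9  68.4   0.2 -59.4]
```

>>> arm_command(
  commands=[
    [[-16,9,10],[0.005,0,0]],
    [[-16,9,14],[0,0,0]],
    [[-16,9,14],[0,0,0]],
    [[-12,7,12],[0,0,0]],
    [[0,0,0],[0,0,0]],
    [[0,0,0],[0,0,0]],
  ],
)

```text
clock: 4.15
tcp_pos: [0.4467, -0.1717, 0.1924]
tool_rot: [[-0.925, -0.379, -0.003], [-0.379, 0.925, -0.003], [0.004, -0.002, -1.0]]
force: [-0.3, 0.1, 0.2]
opening: 0.0853
```

```bash
python3 -c "
from h import *
delta([-.058,0,.1375])
shot('wrist','w1');shot('side','s1');shot('top','t1')"
```

```text
t 4.15 grasp local mm [-63.   -2.3 194.4] shift mm [-5.2  2.4 56.9] rot [-0.0018 -0.0037 -0.0036] F [-0.3  0.1  0.2] open 0.0853 q [-28.5  12.1 -16.9  61.1  -0.2 -50.8]
```

View pics/w1.png

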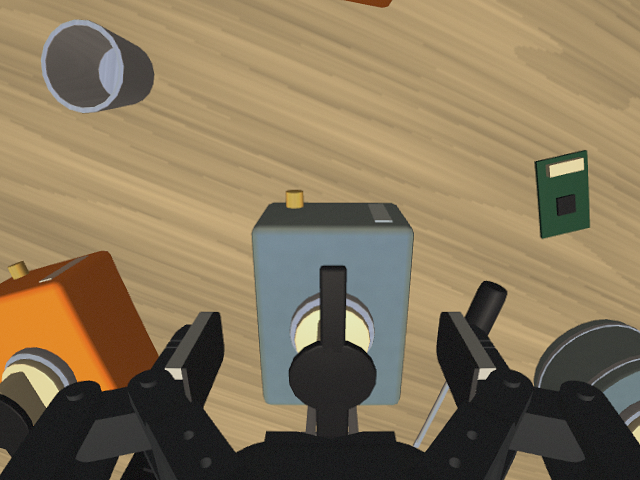

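View pics/s1.png

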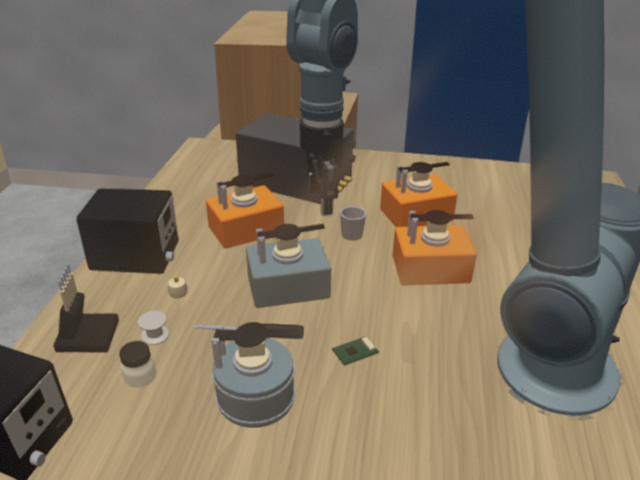

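The wrist view shows the grey tank with the tongue tip at (333,268), centred between fingers at columns 220 and 440. The side view shows the gripper tips at about (327,212). I'll check that against the projected pose.

```bash
python3 -c "
from h import *
s=readout.read_state(); p=np.array(s['tcp_pos']);R=np.array(s['tool_rot'])
for n in 's1','t1','w1':
  c=load(n); print(n,proj(c,[p+R@[0,0,.017],p,C+RTk@[-.072,0,.138],C+RTk@[.05,.0,.132], C+RTk@[0,.026,.098]]).round(0).tolist())
c=load('w1');im=c['pixels']
o=c['z_map'];
# tongue centre in wrist
uv=np.array([[321,280],[345,280],[321,320],[345,320],[333,270]]);P=depthpt(c,uv);print(((P-C)@RTk*1000).round(1))
v,u=np.mgrid[255:345,290:380];uv=np.c_[u.ravel(),v.ravel()];P=(depthpt(c,uv)-C)@RTk*1000
m=(P[:,2]>128)&(P[:,2]<150);P=P[m];k=P[:,0]<-35;print(k.sum(),P[k].min(0),P[k].max(0),np.median(P[k],0),np.polyfit(P[k][:,0],P[k][:,1],1))
v,u=np.mgrid[0:480,250:420];uv=np.c_[u.ravel(),v.ravel()];P=(depthpt(c,uv)-C)@RTk*1000
m=(P[:,2]>76)&(P[:,2]<84)&(abs(P[:,1])<80)&(abs(P[:,0])<110);print(cv2.minAreaRect(P[m][:,:2].astype(np.float32)))
"
```

```text
s1 [[320.0, 208.0], [320.0, 200.0], [324.0, 225.0], [261.0, 236.0], [290.0, 255.0]]
t1 [[342.0, 234.0], [343.0, 233.0], [342.0, 241.0], [318.0, 184.0], [316.0, 215.0]]
w1 [[328.0, 313.0], [328.0, 335.0], [334.0, 260.0], [333.0, 432.0], [372.0, 337.0]]
[[-62.6  -6.5 142. ]
 [-62.2   5.7 141.3]
 [-38.   -6.8 140. ]
 [-37.3   6.1 138.8]
 [-67.7  -0.4 141. ]]
1598 [-69.99506491  -7.85081477 136.48542192] [-35.07802256   6.27798452 143.17345638] [-53.98878559  -0.93951721 140.7915447 ] [ 0.00160046 -0.73264103]
((2.2428359985351562, -0.7700119018554688), (109.23603057861328, 149.19419860839844), 89.77843475341797)
```

View pics/t1.png

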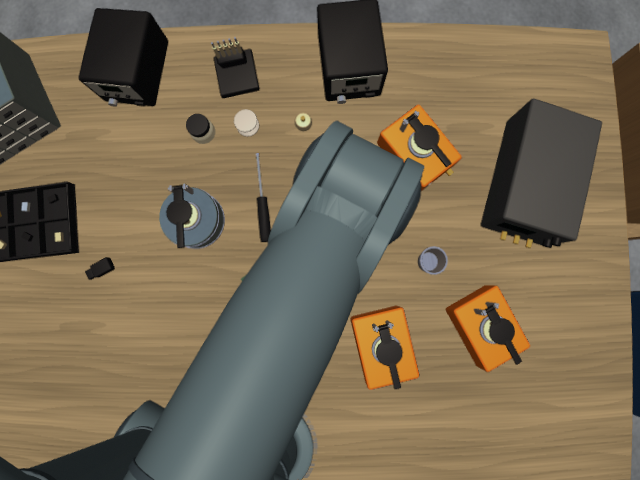

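The top, side and wrist views agree to about 2 mm, so I'll descend around the tongue.

>>> arm_command(
  commands=[
    [[-5,2,8],[-0.002,-0.004,-0.004]],
    [[-1,0,14],[0,0,0]],
    [[0,0,14],[0,0,0]],
    [[0,0,12],[0,0,0]],
    [[0,0,5],[0,0,0]],
    [[0,0,0],[0,0,0]],
  ],
)

```text
clock: 4.9
tcp_pos: [0.4539, -0.1705, 0.1394]
tool_rot: [[-0.925, -0.379, 0.008], [-0.379, 0.925, -0.002], [-0.006, -0.005, -1.0]]
force: [0.4, -0.5, 0.1]
opening: 0.0855
```

```bash
sed -i 's/C=np.array(\[.504/C=np.array([.505/' h.py; python3 -c "
from h import *
delta([-.058,0,.1375])"
```

```text
t 4.9 grasp local mm [-56.8  -3.5 141.4] shift mm [1.3 3.5 3.9] rot [-0.0052  0.0063 -0.0036] F [ 0.4 -0.5  0.1] open 0.0855 q [-28.1  14.6 -22.   53.    0.1 -50.4]
```

>>> arm_command(
  commands=[
    [[1,3,3],[-0.005,0.006,-0.003]],
    [[0,0,0],[0,0,0]],
  ],
)

```text
clock: 5.1
tcp_pos: [0.452, -0.1682, 0.1368]
tool_rot: [[-0.924, -0.382, 0.001], [-0.382, 0.924, -0.0], [-0.0, -0.0, -1.0]]
force: [-0.2, 0.3, 0.1]
opening: 0.0854
```

>>> arm_command(
  commands=[
    [[0,0,0],[0,0,0]],
    [[0,0,0],[0,0,0]],
    [[0,0,0],[0,0,0]],
    [[0,0,0],[0,0,0]],
    [[0,0,0],[0,0,0]],
    [[0,0,0],[0,0,0]],
    [[0,0,0],[0,0,0]],
    [[0,0,0],[0,0,0]],
  ],
  claw=1,
  force=30,
)

```text
clock: 5.9
tcp_pos: [0.4529, -0.1679, 0.1382]
tool_rot: [[-0.924, -0.382, 0.003], [-0.382, 0.924, 0.0], [-0.003, -0.001, -1.0]]
force: [0.2, 0.7, 0.3]
opening: 0.0129
```

```bash
python3 -c "
from h import *
delta([-.058,0,.1375]); shot('wrist','w2'); shot('side','s2')"
```

```text
t 5.9 grasp local mm [-56.8  -0.7 140.2] shift mm [1.3 0.7 2.7] rot [-0.001   0.0027 -0.0006] F [0.2 0.7 0.3] open 0.0129 q [-27.9  14.7 -22.   53.1   0.1 -50.4]
```

View pics/w2.png

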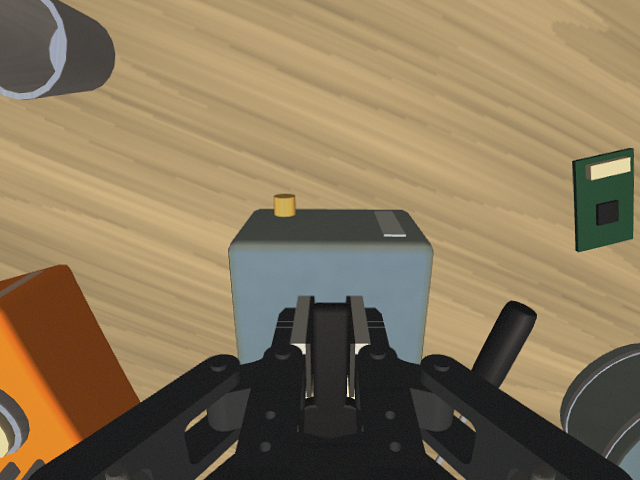

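The tongue is pinched: the opening is 12.9 mm and the tongue tip is visible between the pads at (330,305). I'll lift it along the arc with the tool kept vertical.

>>> arm_command(
  commands=[
    [[-1.3,0,-10.7],[0,0,0]],
    [[-2.4,0,-10.5],[0,0,0]],
    [[-3.4,0,-10.3],[0,0,0]],
    [[-4.4,0,-9.9],[0,0,0]],
    [[-5.4,0,-9.4],[0,0,0]],
  ],
)

```text
clock: 6.5
tcp_pos: [0.4688, -0.1613, 0.1916]
tool_rot: [[-0.924, -0.382, 0.001], [-0.382, 0.924, 0.0], [-0.001, -0.0, -1.0]]
force: [3.2, -0.4, -6.6]
opening: 0.0132
```

```bash
cat >> h.py <<'E'
def tab(r=.1075):
    s=readout.read_state(); g=np.array(s['tcp_pos'])+np.array(s['tool_rot'])@GO
    l=(g-C)@RTk; th=np.arctan2(l[2]-.132,.05-l[0]); print('theta',th.round(3),'r',np.hypot(l[2]-.132,.05-l[0]).round(4))
    Rt=np.array(s['tool_rot'])
    prev=l*1; prev[1]=l[1]
    out=[]
    for k in range(1,9):
        t=th+.1*k; q=np.array([.05-r*np.cos(t),0,.132+r*np.sin(t)]); d=Rt.T@RTk@(q-prev)*1000; out.append(d.round(1).tolist()); prev=q
    print(out); print('F local',(RTk.T@np.array(s['force'])).round(1)); delta([.05-r*np.cos(th),0,.132+r*np.sin(th)])
E
python3 -c "
from h import *
tab()"
```

```text
theta 0.602 r 0.1086
[[-7.5, 0.7, -7.9], [-7.4, 0.0, -7.8], [-8.1, 0.0, -7.1], [-8.8, 0.0, -6.2], [-9.3, 0.0, -5.3], [-9.8, 0.0, -4.4], [-10.2, 0.0, -3.4], [-10.5, 0.0, -2.3]]
F local [ 2.8 -1.6 -6.6]
t 6.5 grasp local mm [-39.5  -0.7 193.6] shift mm [-0.9  0.7  0.6] rot [-0.0002  0.0009 -0.0013] F [ 3.2 -0.4 -6.6] open 0.0132 q [-26.3  13.9 -14.7  61.4   0.  -48.8]
```

>>> arm_command(
  commands=[
    [[-7,0.5,-8],[0,0,0]],
    [[-7.4,0,-7.8],[0,0,0]],
    [[-8.1,0,-7.1],[0,0,0]],
    [[-8.8,0,-6.2],[0,0,0]],
    [[-9.3,0,-5.3],[0,0,0]],
  ],
)

```text
clock: 7.0
tcp_pos: [0.506, -0.146, 0.229]
tool_rot: [[-0.925, -0.381, -0.005], [-0.381, 0.925, -0.006], [0.007, -0.003, -1.0]]
force: [1.4, -2.9, -7.8]
opening: 0.0131
```

```bash
python3 -c "
from h import *
tab()"
```

```text
theta 1.109 r 0.1106
[[-11.2, 0.9, -1.6], [-10.2, 0.0, -3.4], [-10.5, 0.0, -2.3], [-10.7, 0.0, -1.3], [-10.7, 0.0, -0.2], [-10.7, 0.0, 0.9], [-10.6, 0.0, 1.9], [-10.3, 0.0, 3.0]]
F local [ 0.2 -3.2 -7.8]
t 7.0 grasp local mm [  0.7  -0.8 231. ] shift mm [-1.4  0.9  2.8] rot [-0.0032 -0.0072 -0.0018] F [ 1.4 -2.9 -7.8] open 0.0131 q [-22.8  16.5  -5.5  68.2  -0.4 -45.2]
```

>>> arm_command(
  commands=[
    [[-11,1,-1],[-0.003,-0.007,-0.002]],
    [[-10.2,0,-3],[0,0,0]],
    [[-10.5,0,-2],[0,0,0]],
    [[-10.7,0,-1],[0,0,0]],
    [[-10.7,0,0],[0,0,0]],
  ],
)

```text
clock: 7.5
tcp_pos: [0.5519, -0.1273, 0.2407]
tool_rot: [[-0.924, -0.381, -0.01], [-0.381, 0.924, -0.012], [0.014, -0.007, -1.0]]
force: [-2.4, -2.9, 1.5]
opening: 0.0128
```

```bash
python3 -c "
from h import *
tab()"
```

```text
theta 1.573 r 0.1107
[[-10.8, 1.2, 3.6], [-10.6, 0.0, 1.5], [-10.4, 0.0, 2.5], [-10.1, 0.0, 3.6], [-9.7, 0.0, 4.6], [-9.2, 0.1, 5.5], [-8.6, 0.1, 6.4], [-7.9, 0.1, 7.2]]
F local [-3.3 -1.8  1.5]
t 7.5 grasp local mm [ 50.3  -1.1 242.7] shift mm [-0.1  1.2  3.2] rot [-0.0074 -0.0141 -0.0015] F [-2.4 -2.9  1.5] open 0.0128 q [-19.   21.    2.7  72.   -0.9 -41.4]
```

>>> arm_command(
  commands=[
    [[-10.8,1,3],[-0.007,-0.014,-0.001]],
    [[-10.6,0,1.5],[0,0,0]],
    [[-10.4,0,2.5],[0,0,0]],
    [[-10.1,0,3.6],[0,0,0]],
    [[-9.7,0,4.6],[0,0,0]],
  ],
)

```text
clock: 8.0
tcp_pos: [0.605, -0.1058, 0.228]
tool_rot: [[-0.924, -0.382, 0.006], [-0.382, 0.924, -0.003], [-0.005, -0.005, -1.0]]
force: [-1.7, -2.3, 0.2]
opening: 0.0129
```

```bash
python3 -c "
from h import *
tab()"
```

```text
theta 2.102 r 0.1136
[[-5.8, 1.7, 11.2], [-8.3, 0.0, 6.8], [-7.6, 0.0, 7.6], [-6.8, 0.0, 8.3], [-5.9, 0.0, 9.0], [-5.0, 0.0, 9.5], [-4.0, 0.1, 10.0], [-3.0, 0.1, 10.3]]
F local [-2.5 -1.4  0.2]
t 8.0 grasp local mm [107.6  -1.6 230. ] shift mm [3.1 1.7 5.3] rot [-0.0049  0.0048 -0.0004] F [-1.7 -2.3  0.2] open 0.0129 q [-15.8  26.3   8.7  72.   -0.1 -38.3]
```

>>> arm_command(
  commands=[
    [[-5,1,8],[-0.005,0.005,0]],
    [[-6,0,6],[0,0,0]],
    [[0,0,0],[0,0,0]],
  ],
)

```text
clock: 8.3
tcp_pos: [0.6226, -0.0987, 0.2156]
tool_rot: [[-0.923, -0.385, 0.012], [-0.385, 0.923, 0.001], [-0.012, -0.003, -1.0]]
force: [-0.8, -2.3, -1.6]
opening: 0.0129
```

```bash
python3 -c "
from h import *
tab()
shot('side','s3'); shot('wrist','w3')"
```

```text
theta 2.301 r 0.1148
[[-2.6, 1.8, 13.1], [-6.7, 0.0, 8.4], [-5.9, 0.0, 9.0], [-5.0, 0.0, 9.5], [-4.0, 0.0, 10.0], [-3.0, 0.0, 10.3], [-1.9, 0.0, 10.6], [-0.9, 0.0, 10.7]]
F local [-1.6 -1.8 -1.6]
t 8.3 grasp local mm [126.6  -1.7 217.6] shift mm [5.  1.8 5.4] rot [-0.0034  0.0119  0.0023] F [-0.8 -2.3 -1.6] open 0.0129 q [-14.9  28.2   9.9  71.1   0.3 -37.5]
```

View pics/s3.png

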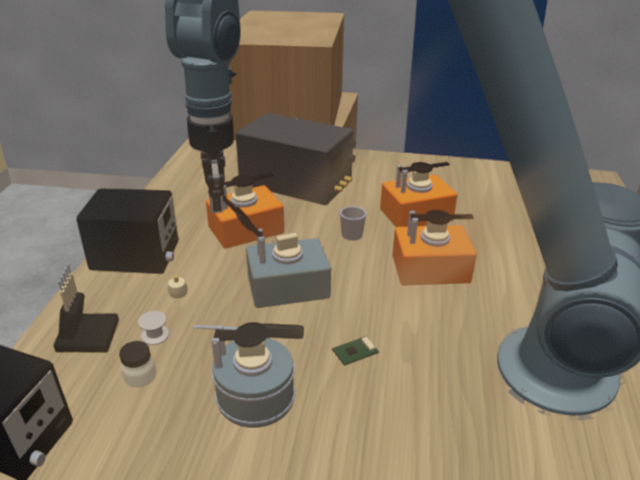

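The tab is now swung back, from the gripper at (215,205) to the lug at (262,245). I'll measure its angle from depth.

```bash
python3 -c "
from h import *
c=load('s3');v,u=np.mgrid[190:250,205:275];uv=np.c_[u.ravel(),v.ravel()];P=(depthpt(c,uv)-C)@RTk*1000
g=c['pixels'][uv[:,1],uv[:,0]].max(1)
m=(P[:,2]>138)&(P[:,2]<200)&(abs(P[:,1])<35)&(P[:,0]>40)&(P[:,0]<110)&(g<90);P=P[m]
print(m.sum()); 
for z in range(138,200,8):
  k=(P[:,2]>=z)&(P[:,2]<z+8)
  if k.sum(): print(z,k.sum(),np.median(P[k],0).round(1))
k=P[:,2]<180
p=np.polyfit(P[k][:,2],P[k][:,0],1);print(p,'angle',np.pi/2+np.arctan(p[0]))
"
```

```text
232
138 19 [ 55.    7.1 141.6]
146 23 [ 59.9   7.2 149.7]
154 18 [ 65.7   5.1 159. ]
162 33 [ 70.4  11.3 165.2]
170 45 [ 76.6  13.7 174.2]
178 42 [ 82.2  14.4 182.2]
186 35 [ 87.6   8.1 190. ]
194 17 [ 92.6   2.5 196.7]
[  0.67450323 -40.95444774] angle 2.1642046383961047
```

The angle reads about 2.16 rad. I'll nudge it a little further to make sure it is against the stop.

>>> arm_command(
  commands=[
    [[-3,1,6],[-0.003,0.01,0]],
    [[-3,0,5],[0,0,0]],
  ],
)

```text
clock: 8.6
tcp_pos: [0.6271, -0.0973, 0.2108]
tool_rot: [[-0.924, -0.383, 0.005], [-0.383, 0.924, -0.004], [-0.003, -0.006, -1.0]]
force: [-13.4, -0.9, 21.8]
opening: 0.0128
```

```bash
python3 -c "
from h import *
tab()"
```

```text
theta 2.359 r 0.1146
[[-2.1, 2.3, 13.0], [-6.3, 0.1, 8.7], [-5.4, 0.1, 9.3], [-4.5, 0.1, 9.8], [-3.5, 0.1, 10.2], [-2.4, 0.1, 10.5], [-1.4, 0.1, 10.7], [-0.3, 0.1, 10.7]]
F local [-12.7   4.3  21.8]
t 8.6 grasp local mm [131.2  -2.2 212.8] shift mm [5.  2.3 5. ] rot [-0.0061  0.0032  0.0002] F [-13.4  -0.9  21.8] open 0.0128 q [-14.5  29.1  10.7  71.2  -0.2 -37. ]
```

That gives a firm 25 N, so it is at the stop. Now relieve the load, open and rise clear.

>>> arm_command(
  commands=[
    [[1,0,-2],[0,0,0]],
    [[0,0,0],[0,0,0]],
  ],
)

```text
clock: 8.8
tcp_pos: [0.6243, -0.098, 0.2131]
tool_rot: [[-0.924, -0.382, 0.002], [-0.382, 0.924, -0.005], [-0.0, -0.005, -1.0]]
force: [0.9, -1.0, 0.3]
opening: 0.0122
```

>>> arm_command(
  commands=[
    [[0,0,0],[0,0,0]],
    [[0,0,0],[0,0,0]],
    [[0,0,0],[0,0,0]],
    [[0,0,0],[0,0,0]],
    [[0,0,0],[0,0,0]],
    [[0,0,0],[0,0,0]],
    [[0,0,0],[0,0,0]],
  ],
  claw=-1,
)

```text
clock: 9.5
tcp_pos: [0.6247, -0.0961, 0.2117]
tool_rot: [[-0.924, -0.383, 0.002], [-0.383, 0.924, -0.0], [-0.002, -0.001, -1.0]]
force: [0.4, -0.5, -0.6]
opening: 0.0856
```

>>> arm_command(
  commands=[
    [[0,0,-15],[0,0,0]],
    [[0,0,-25],[0,0,0]],
    [[0,0,-25],[0,0,0]],
    [[0,0,-15],[0,0,0]],
    [[0,0,0],[0,0,0]],
  ],
)

```text
clock: 10.0
tcp_pos: [0.6237, -0.0958, 0.2931]
tool_rot: [[-0.924, -0.383, -0.001], [-0.383, 0.924, 0.001], [0.0, 0.001, -1.0]]
force: [1.1, 0.4, -1.1]
opening: 0.0855
```

```bash
python3 -c "
from h import *
delta([0,0,.29]);
shot('side','s4'); shot('wrist','w4')"
```

```text
t 10.0 grasp local mm [128.7   0.5 295.1] shift mm [128.7  -0.6   5.1] rot [ 0.0011 -0.0004 -0.0001] F [ 1.1  0.4 -1.1] open 0.0855 q [-14.5  28.7  22.1  83.5   0.  -37. ]
```

View pics/s4.png

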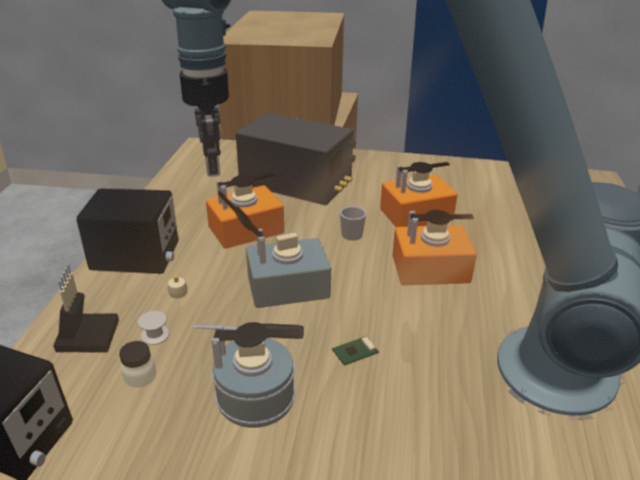

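View pics/w4.png

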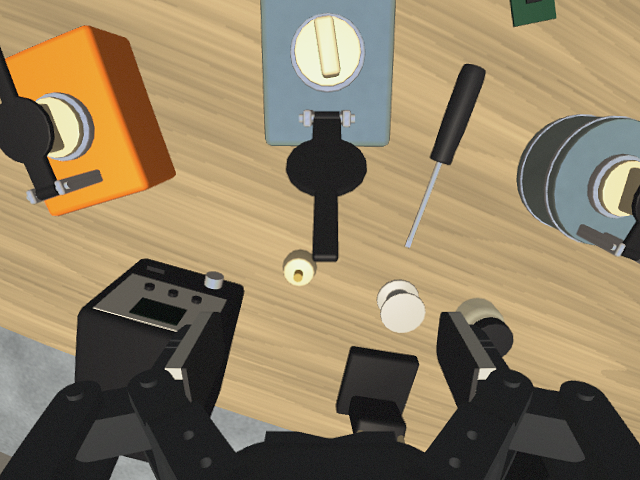

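The wrist view shows the tab lying back (tongue end at (325,255)), the lugs at (327,118), and the cream cap at (328,50) with its bar slightly turned. Next, the bar's angle and centre.

```bash
python3 -c "
from h import *
c=load('w4');v,u=np.mgrid[0:110,280:380];uv=np.c_[u.ravel(),v.ravel()];P=(depthpt(c,uv)-C)@RTk*1000
for lo,hi in ((121,131),(94,102)):
  m=(P[:,2]>lo)&(P[:,2]<hi);Q=P[m];print(m.sum(),np.median(Q[:,2]));r=cv2.minAreaRect(Q[:,:2].astype(np.float32));print(r)
  print(cv2.minEnclosingCircle(Q[:,:2].astype(np.float32)))
v,u=np.mgrid[100:265,280:370];uv=np.c_[u.ravel(),v.ravel()];P=(depthpt(c,uv)-C)@RTk*1000
m=(P[:,2]>145)&(P[:,2]<240);Q=P[m];p=np.polyfit(Q[:,2],Q[:,0],1);print('tab',np.pi/2+np.arctan(p[0]),Q[:,0].max(),Q[:,2].max(),np.median(Q[:,1]))
c=load('s4');v,u=np.mgrid[225:270,260:320];uv=np.c_[u.ravel(),v.ravel()];P=(depthpt(c,uv)-C)@RTk*1000
m=(P[:,2]>122.5)&(P[:,2]<131)&(abs(P[:,0])<35)&(abs(P[:,1])<30);Q=P[m];print(m.sum(),cv2.minAreaRect(Q[:,:2].astype(np.float32)))
"
```

```text
1129 126.5084128663076
((1.6219158172607422, -0.6807518005371094), (40.15846252441406, 13.847217559814453), 8.445130348205566)
((1.6372172832489014, -0.5229616761207581), 20.312650680541992)
2490 98.7017006035297
((1.6156225204467773, -0.5500297546386719), (51.09797668457031, 51.060157775878906), 50.892845153808594)
((1.85551917552948, -0.42567986249923706), 26.1253662109375)
tab 2.1833905866666226 123.1134022589307 234.75399484921712 -1.3705680783068344
109 ((0.07161712646484375, 1.4249229431152344), (40.08857727050781, 16.293895721435547), 8.635285377502441)
```

The bar measures 40.2x13.8 mm and is turned 8.4° (0.147 rad), with its top at 126.5 mm and its centre at about (+1.5,-0.5) mm. The tab is at about 2.18 rad. Next I'll go over the cap and align with the bar.

```bash
cat >> h.py <<'E'
def cap(z,ang=8.45,p=(.0014,-.0005)):
    a=np.radians(ang); Rz=cv2.Rodrigues(np.array([0,0,a]))[0]
    delta([p[0],p[1],z],Rz@RG)
E
python3 -c "
from h import *
cap(.22)"
```

```text
t 10.1 grasp local mm [128.    1.  292.7] shift mm [126.4  -1.7  73.1] rot [ 0.0034 -0.0029 -0.1477] F [-0.4  0.2 -0. ] open 0.0853 q [-14.5  28.7  21.9  83.4   0.  -37. ]
```

>>> arm_command(
  commands=[
    [[15,0,0],[0,0,-0.07]],
    [[28,0,0],[0,0,-0.08]],
    [[28,0,0],[0,0,0]],
    [[28,0,0],[0,0,0]],
    [[20,0,0],[0,0,0]],
    [[0,0,0],[0,0,0]],
  ],
)

```text
clock: 10.7
tcp_pos: [0.5123, -0.1532, 0.2808]
tool_rot: [[-0.852, -0.524, -0.017], [-0.524, 0.852, 0.007], [0.011, 0.015, -1.0]]
force: [-0.3, 0.3, 0.5]
opening: 0.0852
```

```bash
python3 -c "
from h import *
cap(.22)"
```

```text
t 10.7 grasp local mm [  3.8  -9.9 282.8] shift mm [ 0.2  8.7 63. ] rot [ 0.0147 -0.0113  0.0109] F [-0.3  0.3  0.5] open 0.0852 q [-23.4  17.4   3.5  77.1  -0.  -55. ]
```

>>> arm_command(
  commands=[
    [[0,8,10],[0.015,-0.011,0.011]],
    [[0,1,18],[0,0,0]],
    [[0,0,18],[0,0,0]],
    [[0,0,12],[0,0,0]],
    [[0,0,0],[0,0,0]],
  ],
)

```text
clock: 11.2
tcp_pos: [0.5071, -0.1428, 0.2162]
tool_rot: [[-0.858, -0.514, -0.003], [-0.514, 0.858, 0.003], [0.001, 0.005, -1.0]]
force: [0.9, 0.4, 0.5]
opening: 0.0855
```

```bash
python3 -c "
from h import *
cap(.121)"
```

```text
t 11.2 grasp local mm [  3.    1.7 218.2] shift mm [ 1.8 -2.4 97.2] rot [ 0.0046 -0.001  -0.0006] F [0.9 0.4 0.5] open 0.0855 q [-22.7  16.9  -6.9  66.5   0.1 -53.6]
```

>>> arm_command(
  commands=[
    [[1,-2,12],[0.005,0,0]],
    [[0,0,18],[0,0,0]],
    [[0,0,18],[0,0,0]],
    [[0,0,18],[0,0,0]],
    [[0,0,10],[0,0,0]],
    [[0,0,0],[0,0,0]],
  ],
)

```text
clock: 11.8
tcp_pos: [0.5101, -0.1431, 0.1375]
tool_rot: [[-0.857, -0.516, 0.0], [-0.516, 0.857, 0.0], [-0.001, 0.0, -1.0]]
force: [-0.1, -0.4, -0.1]
opening: 0.0853
```

```bash
python3 -c "
from h import *
cap(.122)"
```

```text
t 11.8 grasp local mm [  5.6   0.2 139.5] shift mm [ 4.3 -0.1 17.5] rot [0.0002 0.0006 0.0021] F [-0.1 -0.4 -0.1] open 0.0853 q [-22.6  19.9 -14.9  55.3   0.  -53.6]
```

>>> arm_command(
  commands=[
    [[4,0,9],[0,0,0]],
    [[0,0,7],[0,0,0]],
    [[0,0,0],[0,0,0]],
  ],
)

```text
clock: 12.1
tcp_pos: [0.5079, -0.1456, 0.1219]
tool_rot: [[-0.856, -0.516, 0.003], [-0.516, 0.856, -0.0], [-0.002, -0.002, -1.0]]
force: [0.8, -0.4, 0.1]
opening: 0.0852
```

```bash
python3 -c "
from h import *
cap(.122)"
```

```text
t 12.1 grasp local mm [  2.6  -1.2 123.9] shift mm [1.1 0.9 1.9] rot [-0.0019  0.0022  0.0025] F [ 0.8 -0.4  0.1] open 0.0852 q [-22.9  20.4 -16.7  52.8   0.  -54. ]
```

>>> arm_command(
  commands=[
    [[1,1,2],[0,0,0]],
    [[0,0,0],[0,0,0]],
    [[0,0,0],[0,0,0]],
    [[0,0,0],[0,0,0]],
    [[0,0,0],[0,0,0]],
    [[0,0,0],[0,0,0]],
    [[0,0,0],[0,0,0]],
    [[0,0,0],[0,0,0]],
  ],
  claw=1,
  force=50,
)

```text
clock: 12.9
tcp_pos: [0.5072, -0.1455, 0.1214]
tool_rot: [[-0.856, -0.517, 0.005], [-0.517, 0.856, -0.001], [-0.004, -0.004, -1.0]]
force: [-0.2, -0.6, 0.2]
opening: 0.013
```

```bash
python3 -c "
from h import *
cap(.122); print(readout.read_state()['ft_torque']); shot('wrist','w5')"
```

```text
t 12.9 grasp local mm [  2.   -0.9 123.4] shift mm [0.6 0.5 1.4] rot [-0.0037  0.0039  0.0026] F [-0.2 -0.6  0.2] open 0.013 q [-22.9  20.2 -17.   52.5   0.1 -54. ]
[-0.00427584  0.07960691  0.03283353]
```

View pics/w5.png

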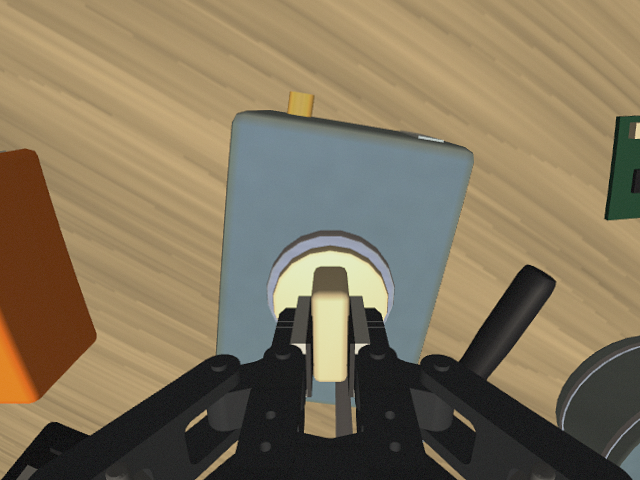

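The bar is gripped square between the pads at (330,330). Now turn anticlockwise in stages.

>>> arm_command(
  commands=[
    [[0,0,0],[0,0,-0.1]],
    [[0,0,0],[0,0,-0.1]],
    [[0,0,0],[0,0,-0.1]],
    [[0,0,0],[0,0,-0.1]],
    [[0,0,0],[0,0,-0.1]],
  ],
)

```text
clock: 13.45
tcp_pos: [0.5068, -0.1452, 0.1214]
tool_rot: [[-0.488, -0.873, 0.005], [-0.873, 0.488, 0.0], [-0.002, -0.004, -1.0]]
force: [-0.7, 0.7, 0.0]
opening: 0.0131
```

```bash
python3 -c "
from h import *
cap(.122,96); print(readout.read_state()['ft_torque'])"
```

```text
t 13.45 grasp local mm [  1.8  -0.4 123.4] shift mm [0.4 0.2 1.4] rot [-4.8000e-03  2.0000e-04 -1.0078e+00] F [-0.7  0.7  0. ] open 0.0131 q [-22.9  20.2 -17.   52.6   0.1 -83.7]
[ 0.07880761  0.05739163 -0.10981579]
```

>>> arm_command(
  commands=[
    [[0,0,0],[0,0,-0.1]],
    [[0,0,0],[0,0,-0.1]],
    [[0,0,0],[0,0,-0.1]],
    [[0,0,0],[0,0,-0.1]],
    [[0,0,0],[0,0,-0.1]],
    [[0,0,0],[0,0,-0.1]],
  ],
)

```text
clock: 14.05
tcp_pos: [0.5062, -0.145, 0.1214]
tool_rot: [[0.113, -0.994, 0.004], [-0.994, -0.113, 0.001], [-0.001, -0.004, -1.0]]
force: [-0.9, -0.1, 1.3]
opening: 0.0133
```

```bash
python3 -c "
from h import *
cap(.122,96); print(readout.read_state()['ft_torque']); shot('side','s6')"
```

```text
t 14.05 grasp local mm [  1.3   0.  123.4] shift mm [ 0.5 -0.2  1.4] rot [-3.700e-03 -1.000e-04 -3.844e-01] F [-0.9 -0.1  1.3] open 0.0133 q [-2.300e+01  2.020e+01 -1.700e+01  5.270e+01  1.000e-01 -1.194e+02]
[ 0.12431295  0.12099281 -0.1132352 ]
```

View pics/s6.png

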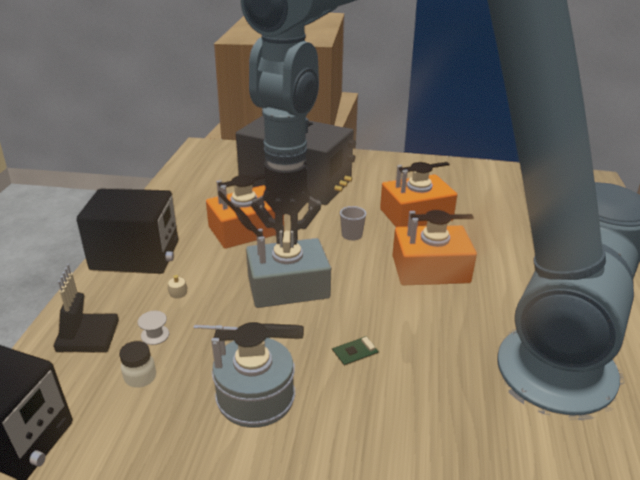

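The side view shows the gripper on the cap at (287,240), with its left linkage elbow near the tab at about (255,208). I'll zoom in there.

```bash
python3 -c "
from h import *
c=load('s6');im=c['pixels'];cv2.imwrite('pics/s6c.png',cv2.resize(im[160:280,210:340],(780,720),interpolation=cv2.INTER_CUBIC)[:600])
v,u=np.mgrid[170:250,215:330];uv=np.c_[u.ravel(),v.ravel()];P=(depthpt(c,uv)-C)@RTk*1000
m=(P[:,2]>128)&(P[:,2]<240)&(abs(P[:,1])<60)&(abs(P[:,0])<140)&(c['z_map'][uv[:,1],uv[:,0]]>0)
Q=P[m]
for z in range(128,230,10):
  k=(Q[:,2]>=z)&(Q[:,2]<z+10); print(z,np.sort(Q[k][:,0].round(-0).astype(int))[::4].tolist())
"
```

```text
128 [-19, -19, -16, -14, -12, -10, -7, -6, -5, -4, 0, 7, 10, 12, 14, 16, 17, 18, 20, 44, 45, 45, 47, 47, 48, 49, 49, 50, 51, 51, 53, 54, 55, 56]
138 [-25, -16, -14, -11, -8, -7, -6, -4, 6, 8, 10, 11, 14, 16, 17, 20, 23, 47, 50, 52, 53, 53, 55, 56, 57, 58, 60]
148 [-34, -31, -29, -27, -25, -24, -23, -22, -21, -20, -19, -18, -17, -13, -13, -11, -10, -8, -6, -6, 7, 11, 13, 14, 16, 17, 19, 20, 21, 22, 23, 25, 27, 27, 29, 33, 35, 36, 38, 40, 58, 60, 61, 62, 63, 64, 70]
158 [-40, -37, -36, -35, -34, -33, -32, -31, -31, -30, -29, -28, -27, -26, -25, -24, -22, -20, -15, -13, -12, -10, -8, -7, -5, 6, 12, 13, 15, 17, 19, 21, 23, 23, 24, 25, 27, 28, 29, 30, 30, 31, 31, 33, 33, 35, 35, 37, 38, 40, 42, 43, 45, 64, 66, 67, 68, 68, 69, 70, 70, 71, 73]
168 [-46, -43, -42, -41, -40, -38, -37, -37, -36, -35, -34, -33, -31, -29, -14, -12, -11, -9, -7, -6, -4, 12, 12, 14, 16, 18, 19, 21, 23, 31, 33, 35, 36, 37, 38, 39, 41, 42, 43, 45, 46, 48, 49, 52, 71, 72, 73, 73, 74, 75, 75, 76, 76, 77, 77, 78, 79, 80, 82]
178 [-53, -50, -48, -46, -45, -43, -43, -41, -40, -40, -39, -38, -36, -19, -15, -14, -12, -11, 
[... 960 characters left out ...]
, 62, 94, 96, 97, 98, 99, 100, 104]
208 [-46, -43, -42, -40, -38, -36, -35, -33, -31, -29, -28, -27, -26, -24, -23, -21, -19, -19, -18, -16, -14, -13, -12, -11, -10, -9, -8, -7, -7, -6, -5, -4, -3, -2, -1, 1, 2, 3, 5, 7, 8, 9, 10, 12, 14, 15, 15, 17, 17, 18, 20, 21, 22, 22, 24, 26, 27, 29, 30, 32, 34, 34, 36, 38, 39, 40, 41, 42, 43, 46, 100, 102, 103, 104, 105, 108]
218 [-39, -37, -34, -33, -31, -30, -29, -28, -26, -25, -24, -23, -21, -18, -15, -13, -9, 5, 12, 17, 20, 23, 26, 27, 29, 31, 32, 33, 34, 36, 37, 37, 39, 106, 107, 109, 110, 111, 112, 113, 114, 118]
228 [-34, -33, -32, -29, -25, -20, -16, -13, -10, -6, -3, 0, 2, 6, 9, 12, 14, 17, 21, 23, 26, 30, 33, 35, 37, 114, 116, 117, 118, 120]
```

View pics/s6c.png

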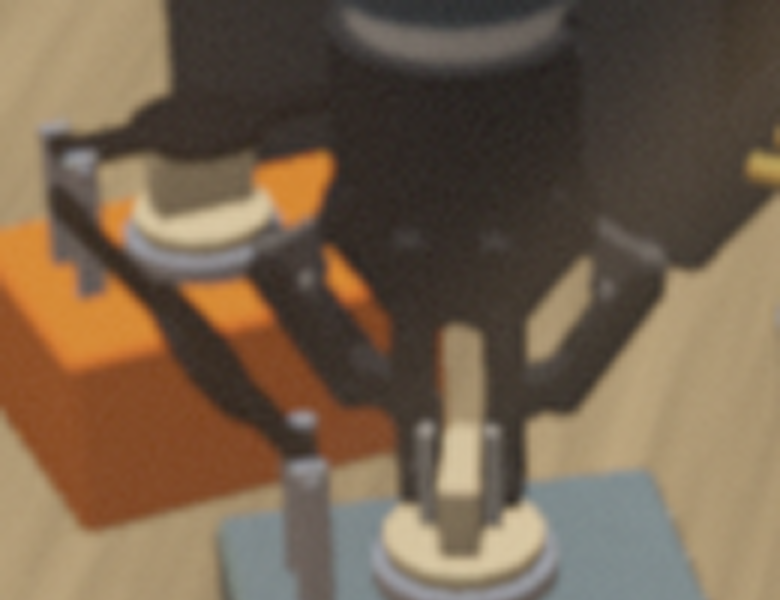

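The linkage clears the tab by about 20 mm. I'll finish the turn to about 96°.

>>> arm_command(
  commands=[
    [[0,0,0],[0,0,-0.1]],
    [[0,0,0],[0,0,-0.1]],
    [[0,0,0],[0,0,-0.1]],
    [[0,0,0],[0,0,-0.07]],
    [[0,0,0],[0,0,0]],
  ],
)

```text
clock: 14.6
tcp_pos: [0.5058, -0.1451, 0.1214]
tool_rot: [[0.471, -0.882, 0.003], [-0.882, -0.471, 0.001], [0.0, -0.003, -1.0]]
force: [0.4, -0.4, 0.7]
opening: 0.0129
```

```bash
python3 -c "
from h import *
cap(.122,96); print(readout.read_state()['ft_torque'])"
```

```text
t 14.6 grasp local mm [9.000e-01 1.000e-01 1.234e+02] shift mm [ 0.6 -0.4  1.4] rot [-0.0029 -0.0003 -0.0073] F [ 0.4 -0.4  0.7] open 0.0129 q [-2.300e+01  2.020e+01 -1.700e+01  5.270e+01  1.000e-01 -1.411e+02]
[0.08224718 0.09054084 0.07054522]
```

>>> arm_command(
  commands=[
    [[0,0,0],[0,0,0]],
    [[0,0,0],[0,0,0]],
    [[0,0,0],[0,0,0]],
    [[0,0,0],[0,0,0]],
  ],
  claw=0.34,
)

```text
clock: 15.0
tcp_pos: [0.5062, -0.1452, 0.1214]
tool_rot: [[0.466, -0.885, 0.003], [-0.885, -0.466, 0.001], [0.001, -0.003, -1.0]]
force: [0.7, -0.2, -0.1]
opening: 0.0281
```

>>> arm_command(
  commands=[
    [[0,0,-8],[0,0,0]],
    [[0,0,-15],[0,0,0]],
    [[0,0,-25],[0,0,0]],
    [[0,0,-25],[0,0,0]],
    [[0,0,-25],[0,0,0]],
    [[0,0,-25],[0,0,0]],
    [[0,0,-15],[0,0,0]],
    [[0,0,0],[0,0,0]],
  ],
)

```text
clock: 15.8
tcp_pos: [0.5051, -0.1451, 0.2683]
tool_rot: [[0.463, -0.886, 0.004], [-0.886, -0.463, 0.0], [0.002, -0.004, -1.0]]
force: [-0.4, 0.3, -0.1]
opening: 0.0279
```

```bash
python3 -c "
from h import *
cap(.122,96); shot('side','s7'); shot('wrist','w7')
for n,(a,b,cc,d) in (('s7',(225,275,255,325)),('w7',(0,480,0,640))):
  c=load(n);v,u=np.mgrid[a:b,cc:d];uv=np.c_[u.ravel(),v.ravel()];P=(depthpt(c,uv)-C)@RTk*1000;z=c['z_map'][uv[:,1],uv[:,0]]
  m=(z>0)&(P[:,2]>122.5)&(P[:,2]<130)&(abs(P[:,0])<33)&(abs(P[:,1])<33);print(n,m.sum(),cv2.minAreaRect(P[m][:,:2].astype(np.float32)) if m.sum()>5 else '')
c=load('s7');v,u=np.mgrid[190:250,205:275];uv=np.c_[u.ravel(),v.ravel()];P=(depthpt(c,uv)-C)@RTk*1000
g=c['pixels'][uv[:,1],uv[:,0]].max(1)
m=(P[:,2]>138)&(P[:,2]<230)&(abs(P[:,1])<35)&(P[:,0]>40)&(P[:,0]<130)&(g<90);P=P[m];p=np.polyfit(P[:,2],P[:,0],1);print(m.sum(),'tab',np.pi/2+np.arctan(p[0]))
"
```

```text
t 15.8 grasp local mm [  0.3   0.4 270.3] shift mm [  0.7  -0.5 148.3] rot [-0.0038 -0.0017 -0.0156] F [-0.4  0.3 -0.1] open 0.0279 q [-2.300e+01  1.530e+01 -1.300e+00  7.320e+01  1.000e-01 -1.406e+02]
s7 94 ((0.9841570854187012, 0.766448974609375), (14.150369644165039, 41.11634826660156), 3.396104574203491)
w7 948 ((2.138500452041626, -1.1612510681152344), (13.559037208557129, 38.882652282714844), 5.54934549331665)
306 tab 2.1873206271884547
```

View pics/w7.png

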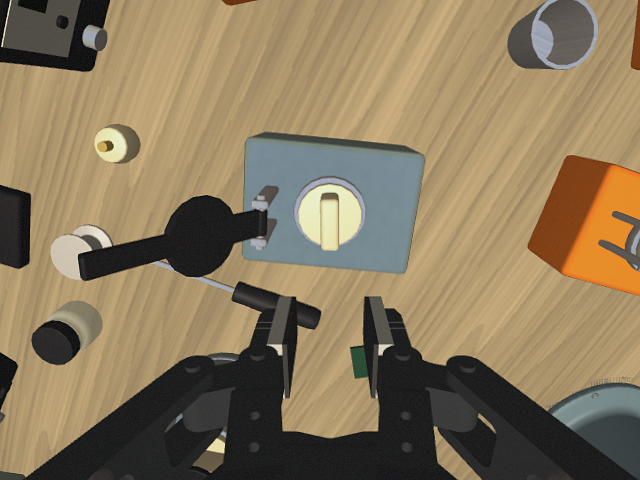

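View pics/s7.png

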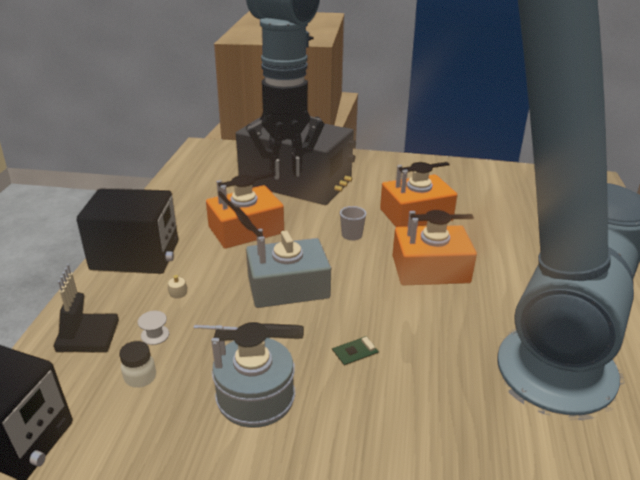

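Measured now: bar at 95.5° in the wrist view (93.4° in the coarser side view), turned about 87° from its 8.4° start. The tab is at about 2.19 rad, the canister and orange boxes are unchanged, and the gripper is 140 mm above the cap. Handing in.

```bash
python3 -c "
from cell import ticket; print(ticket.job_done())"
```

```text
the job is handed in; nothing more can be done
None
```

I flipped the grey box tank's tab up and right back first. Then I turned the vent cap about a quarter turn anticlockwise, let go, and backed off about 140 mm above it. I handed the job in at about 16 s of the 51 s allowed.

- **Tab:** it went back to its stop, which I felt as about 25 N. It read about 2.18 to 2.19 rad in the last wrist and side pictures, and the stop is at 2.2.
- **Cap:** the bar went from 8.4° to 95.5° in the wrist view, a turn of about 87°, or 1.67 rad at the joint. The coarser side view read 93.4°, about 2° less. I aimed about 2° short of an exact quarter turn to stay off the 1.75 rad stop.
- **Everything else:** in the last side picture the round canister is still shut and the orange boxes are unmoved. The gripper touches nothing.
- **Disagreement:** the wrist and top cameras put the tank's position about 2 mm apart. The tab's arc also read up to 7 mm too wide and 0.15 rad too far from the arm's own pose. I therefore relied on the pictures and the stop force for the tab's final angle.

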